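# Shut the key box and hold the spring clip open over its tag card

## Robot

A 6-joint arm with a two-finger parallel gripper is mounted at the origin on the work surface. World frame = base frame: x ahead of the robot, y to its left, z up, the work surface at z = 0. Lengths are in m, angles in degrees, forces in N, time in s.
With the tool pointing down it reaches from about 0.3 to 0.75 m from the base axis. Payload 8.5 kg.
Tool frame: the origin (TCP) lies at the very end of the fingers, on their centre line; the grasp point (between the pads) lies 19 mm behind it (env.grip_point_offset is the distance from the TCP to the grasp point, in m); z points along the fingers, y is the direction in which the jaws open and shut (so a half turn about z gives the same grasp; the last joint's range is limited). The gripper opens to 85 mm and grips with 20 to 120 N. Pads are 22 mm wide; open, the fingers measure 114 mm over their backs; the gripper's body (76 mm by 85 mm) begins 54 mm behind the grasp point. The pads swing forward as they close: fully open they stand 13 mm farther back than shut.
Start: joints at [-79.372, 21.807, 74.336, -0, 83.858, -12.336], TCP at [0.215, -0.506, 0.231] pointing down, gripper open.
Joint ranges: [-178.18, 178.18], [-50.72, 133.34], [12.68, 142.11], [-81.47, 261.47], [9.98, 163.14], [-165.26, 165.26]. Speed limits (degrees/s): [136.94, 136.94, 180, 180, 180, 180].

## Interface

Orientations are given as a 3x3 rotation matrix whose columns are the frame's x, y, z axes.
In Python, from rig import env gives the robot as it stands.
- The arm moves only by the tool move_arm, never from a script. Its argument "moves" is a list of rows, each a list of 4 numbers: the shift along the tool's x, y, z in mm, then the turn about the tool's z in rad. In form: [[tx, ty, tz, spin], ...]. A call has 1 to 20 rows; each row is the pose to reach, as a shift and turn from the pose commanded when the call began, along the tool's axes at that moment; what a row does not reach only later rows make up. A row lasts 1/10 s, in which the tool goes at most 50 mm and 8.59 degrees, less where a joint would pass 70% of its speed; a pose out of reach is approached as far as the arm can. A call with a gripper value outside its range is refused whole. "grip" is the closure, from 0 (fully open) to 1 (shut), set as the call begins (left out, the last holds). The fingers move at their own pace and stop on an object; "grip_force" is the grip in N (left out, the last holds). Time passes only in rows, so rows that repeat a pose let the fingers close. It gives the time, the measured TCP pose, the force and the opening at its end, in the units of the state.
- env.observe(): the state, without advancing time (a new reading comes with each control period).
- env.get_image(name): name is "side" or "top" or "wrist"; returns the picture (420x560x3 uint8, red, green, blue); there is no depth.
- env.get_calibration(name): a dict with "fovy" (degrees; the focal length in pixels is half the picture's height over the tangent of half this angle, whatever the lens; pixels are square), "cx", "cy" (the principal point, pixels), "extrinsics" (4x4, takes a point from world to camera coordinates); the wrist camera has in their place "tool_from_camera" (4x4, takes a point from camera to tool coordinates, whose origin is the TCP and whose axes are the flange's). Camera axes: x right, y up, looking along -z (the intrinsics and any distortion apply to the point x, -y, -z); pixel columns grow to the right and rows downward; lengths in m; the calibration is good to about 2 mm. The wrist camera is an equidistant fisheye: a pixel r from the principal point sees the ray r / f radians off the axis. A picture is of the moment at which its call begins: read the wrist's pose just before it. get_calibration takes no time and is no camera call.
- env.close_job(): hands the job in, once; it reports no verdict.
Trained networks look in the newest picture that a camera, given by its name, has taken for a name from the list of things; names that differ only in an ending like _2 or _b are one class to them, and where a whole thing is asked for, a point or a joint stands for the part that bears it (a point fixed in the world has none). Each returns a list of dicts, best first, with "conf" (0 to 1); they miss things now and then, are a little off and sometimes report something else, mostly with a low value. They report only what shows in the picture. A call takes as long as a camera call. They do not tell look-alikes from the thing itself.
- env.silhouettes(camera, name): "region" (420x560 bool, what is visible of it) and "point" ([row, column] in pixels, amid what is visible of it).
- env.tip_of(camera, name): "point" ([row, column] in pixels: a listed point, or the origin of a listed thing).
The state is a dict: "time_s": time; "q": joint angles; "qvel": joint speeds; "joint_efforts": joint torques, N m; "position": TCP position; "tool_rot": TCP orientation; "ft_force": force on the tool from outside, world axes, zero at the start; "wrist_torque": the same for the moment, N m; "grip_width": finger opening in m.
Only numpy, scipy, OpenCV 4.12 (cv2) and the standard library are available. Lean on these libraries where they do the work, as an engineer would, in place of code of your own. Each camera call takes 0.05 s, during which the arm holds its last target.

## Task

The spare key fob is loaded, so swing the aluminium box's lid fully shut, which brings the white tag card on the lid upright right behind the box's metal lip. Then pick up the spring clip by its two handles, squeeze it well open, and bring the gaping jaws around the edge of the card and lip, one jaw on either side with the card well between them, not touching the box, lip or card. Finish like that, still squeezing and holding the clip open in the air around the card (do not let it close or let go), and leave the other things on the shelf where they are.

Things in the scene. Friction and masses are not known exactly. Their poses are not given: they have to be found in the camera images.
- box: Aluminium box fixed to the shelf, 100 (x) x 170 (y) x 55 mm high, walls 3 mm, a black key fob inside. Origin: centre of its underside; x points from its front to the hinge at its rear, z up. A flat aluminium lip, 54 mm wide and 2 mm thick, stands on the middle of the front wall (50 to 52 mm in front of the origin), its top 95 mm above the shelf.
- lid (a joint): Lid angle in rad: 0 fully shut (level), grows as it opens; starts at 1.15 to 1.5, swung up and back about the rear hinge. Stiff hinge (0.14 N m friction): it stays where it is left. Aluminium plate, 170 mm wide, 4 mm thick, reaching 99 mm from the hinge axis; shut, its underside is 55 mm and its top (outer face) 59 mm above the shelf.
- lid_hinge (a point): Middle of the lid's hinge axis, on the rear rim of the box, 50 mm behind the box's origin and 55 mm above the shelf; the axis is the box's y axis.
- lid_front (a point): Foot of the white plastic tag card: on the lid's outer face, mid-width, 97 mm from the hinge axis; moves with the lid. The card, 54 mm wide and 2 mm thick, stands at right angles to the lid, 36 mm out from its outer face. A steel channel 60 mm wide, 8 mm high, backs its foot (86 to 96 mm from the axis). Beside the channel the outer face is bare, 55 mm on either side.
- stack_top (a point): Fixed to the box, axes as the box's: 49.5 mm in front of its origin, 95 mm above the shelf, the middle of the top edge of lip and shut card. With the lid shut these stand face to face 1 mm apart: together 5 mm thick along x (2.5 mm either side of this point), 54 mm wide along y (27 either side), rising 36 mm above the lid's top.
- clip: Steel spring clip like a big clothes-peg, lying on its side, 95 mm long, 22 mm high, about 55 g: two 4 mm thick levers on an upright pivot barrel 12 mm across. Origin: on the pivot axis at the underside; z up. x points along the middle line to the jaw tips, 48 mm ahead; the handles end 47 mm behind. The frame is fixed to lever A (+y side).
- clip_handle (a point): On the closed clip's middle line between the two handles, 30 mm behind the pivot, 11 mm above the underside: the place to squeeze, along the clip's y. Closed, the handles splay, 34 mm over their outsides here and 42 mm at their ends; squeezed until they stop they are parallel, about 20 mm over their outsides. Fixed to lever A.
- clip_jaw (a joint): Opening angle between the clip's levers, rad: 0 closed, 0.45 fully open (hard stop), the jaw tips then gaping about 23 mm, and 18 mm at 20 mm behind the tips. The spring needs about 3 N on each handle to start and 7 N to hold it fully open, and shuts it when released. Under 0.3 is not well open.
- jaw_tip_a (a point): Inner side of the tip of lever A's jaw, 47 mm ahead of the pivot, at mid-height (11 mm above the underside).
- jaw_tip_b (a point): Inner side of the tip of lever B's jaw (the -y side), likewise.
- power_bank: Bystander: grey plastic power bank, 130 (x) x 62 (y) x 16 mm, lying flat. Origin: centre of its underside.
- key_bowl: Bystander: stainless steel key bowl, 110 mm across, 45 mm high. Origin: centre of its underside.
- charging_pad: Bystander: matte black round charging pad, 100 mm across, 9 mm high. Origin: centre of its underside.
- catch_all: Bystander: sage ceramic catch-all tray, 110 (x) x 160 (y) x 24 mm. Origin: centre of its underside.
- glasses_case: Bystander: dark wooden glasses case, 60 (x) x 155 (y) x 42 mm. Origin: centre of its underside.
- gel_bottle: Bystander: small clear bottle of hand gel with a black cap, 48 mm across, 110 mm high, standing. Origin: centre of its underside.
Things that resemble listed ones, but are neither listed nor needed, are in the scene too. Leave any green look-alike of the box alone.

How it is judged (in metres and radians):
On the way, in this order (a step that is already met when the one before it is completed fails the run):
1. the lid is fully shut while the clip still lies on the shelf (value of joint lid below 0.06 rad and height (world z) of clip below 0.02 m), for 0.2 s.
2. the clip is squeezed well open by the fingers and lifted clear of the shelf, with the lid shut (value of joint lid below 0.06 rad and value of joint clip_jaw above 0.3 rad and height (world z) of jaw_tip_a above 0.03 m and contact force between the fingers and clip above 2 N), for 0.2 s.
At the end, for the whole second after the job is handed in: Lid under 0.06 rad. Clip squeezed by the fingers (over 2 N), over 0.3 rad open, at rest, pushing on box, lid and card with under 0.5 N. One jaw tip each side of lip and card, 3.5 to 25 mm from their middle plane, 5 to 34 mm below the top edge, 4 mm or more in from the side edges (value of joint lid below 0.06 rad and value of joint clip_jaw above 0.3 rad and contact force between the fingers and clip above 2 N and contact force between clip and box below 0.5 N and linear speed of clip below 0.03 m/s and y of jaw_tip_a in the frame of stack_top between -0.023 and 0.023 m and z of jaw_tip_a in the frame of stack_top between -0.034 and -0.005 m and y of jaw_tip_b in the frame of stack_top between -0.023 and 0.023 m and z of jaw_tip_b in the frame of stack_top between -0.034 and -0.005 m and ((x of jaw_tip_a in the frame of stack_top between 0.0035 and 0.025 m and x of jaw_tip_b in the frame of stack_top between -0.025 and -0.0035 m) or (x of jaw_tip_b in the frame of stack_top between 0.0035 and 0.025 m and x of jaw_tip_a in the frame of stack_top between -0.025 and -0.0035 m))); the arm keeps its last pose, push and grip.
It fails at once if a bystander was moved more than 30 mm (distance of any of power_bank, key_bowl, charging_pad, catch_all, glasses_case, gel_bottle from where it was at the start of the episode above 0.03 m).
It also fails if it takes over 51 s, if anything falls off the work surface, if the arm or the gripper's body presses on something with over 40 N, if the wrist force passes 120 N, or if a joint passes its speed limit or range.

## Working session

There is one attempt and no reset: what is moved stays moved. The work goes in short steps, Python scripts to look and compute and a tool call to move; the robot and the scene stay as the last step left them, time stands still between calls to the robot, and variables do not carry over. Pictures are saved under pics/ and viewed, and the job is handed in when it is done.

Besides the shell and the picture viewer there is one more tool, called by a JSON object that holds its "name" and its "arguments". move_arm: Moves the arm, as the interface text tells. Its arguments: {"type":"object","properties":{"moves":{"type":"array"},"grip":{"type":"number"},"grip_force":{"type":"number"}},"required":["moves"]}

```bash
ls; mkdir -p pics
python3 - <<'E'
from rig import env
import cv2,numpy as np
print(env.observe()); print(env.grip_point_offset)
for n in ["side","top","wrist"]:
    im=env.get_image(n); cv2.imwrite(f"pics/{n}0.png",im[:,:,::-1])
    c=env.get_calibration(n); print(n,{k:np.round(v,4).tolist() for k,v in c.items() if not isinstance(v,str)})
E
```

```text
pics
{'time_s': 0.0, 'q': array([-7.93708707e+01,  2.18402063e+01,  7.43835195e+01, -1.12487628e-03,
        8.38596361e+01, -1.23373599e+01]), 'qvel': array([ 0.05340542,  0.0688358 , -0.01173163,  0.08136092, -0.01350254,
        0.01815534]), 'joint_efforts': array([-1.35101818e-03, -4.48462415e+01, -2.31272686e+01, -2.41372754e-04,
        4.76958492e-03,  2.35536919e-05]), 'position': array([ 0.21452973, -0.50611689,  0.2307264 ]), 'tool_rot': array([[ 9.20732441e-01,  3.90194425e-01, -2.87550466e-04],
       [ 3.90194422e-01, -9.20731382e-01,  1.42637532e-03],
       [ 2.91806959e-04, -1.42551062e-03, -9.99998941e-01]]), 'ft_force': array([ 0.20752678, -0.66614561, -0.28269667]), 'wrist_torque': array([ 0.00223491, -0.03891663, -0.03729211]), 'grip_width': 0.08575570382074085}
0.0187
side {'fovy': 43.0486, 'cx': 270.6008, 'cy': 212.8389, 'extrinsics': [[-0.8621, -0.5066, -0.0142, 0.4589], [0.3245, -0.5734, 0.7522, -0.2443], [-0.3892, 0.6439, 0.6587, -1.2481], [0.0, 0.0, 0.0, 1.0]]}
top {'fovy': 46.5748, 'cx': 286.0726, 'cy': 215.0147, 'extrinsics': [[0.0099, -0.9999, -0.0054, -0.0091], [0.9852, 0.0088, 0.171, -0.5503], [-0.1709, -0.007, 0.9853, -1.1953], [0.0, 0.0, 0.0, 1.0]]}
wrist {'fovy': 65.7065, 'cx': 280.9637, 'cy': 209.6397, 'tool_from_camera': [[0.0014, 0.9618, 0.2737, 0.0693], [1.0, -0.0013, -0.0005, 0.0004], [-0.0001, 0.2737, -0.9618, -0.1422], [0.0, 0.0, 0.0, 1.0]]}
```

View pics/side0.png

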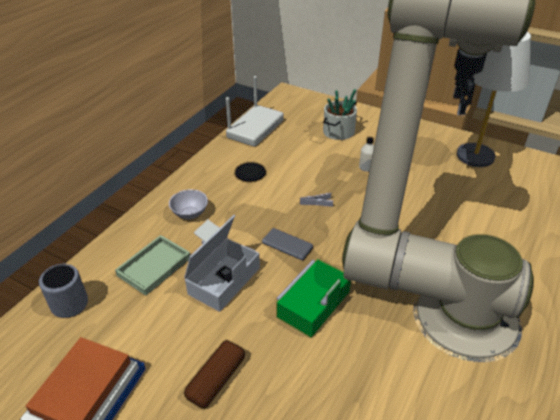

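View pics/top0.png

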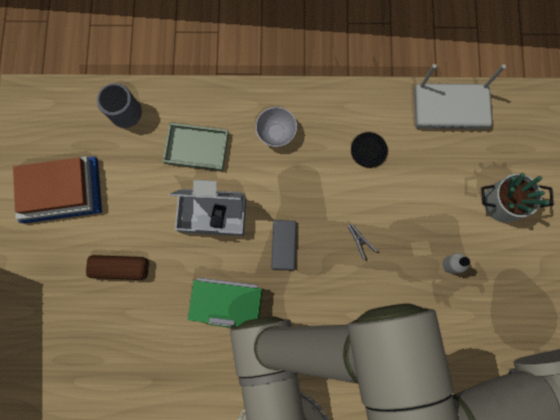

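View pics/wrist0.png

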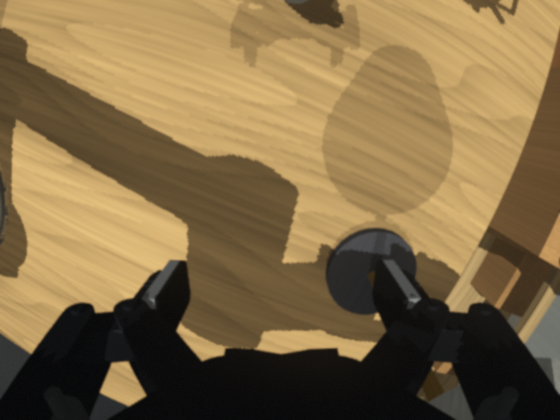

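```bash
cat > h.py <<'E'
from rig import env
import cv2,numpy as np
def cal(n):
    c=env.get_calibration(n); f=210/np.tan(np.radians(c['fovy']/2)); return c,f
def ray(n,px,st=None):
    c,f=cal(n); r,col=px; u=(col-c['cx']);v=(r-c['cy'])
    if n=='wrist':
        R=np.hypot(u,v);t=R/f; d=np.array([np.sin(t)*u/R,-np.sin(t)*v/R,-np.cos(t)])
        T=np.array(c['tool_from_camera']); W=np.eye(4);W[:3,:3]=st['tool_rot'];W[:3,3]=st['position'];M=W@T
    else:
        d=np.array([u/f,-v/f,-1.]); M=np.linalg.inv(np.array(c['extrinsics']))
    d=M[:3,:3]@d; return M[:3,3],d/np.linalg.norm(d)
def at_z(n,px,z,st=None):
    o,d=ray(n,px,st); return o+d*(z-o[2])/d[2]
def tri(rs):
    A=np.zeros((3,3));b=np.zeros(3)
    for o,d in rs:
        P=np.eye(3)-np.outer(d,d);A+=P;b+=P@o
    x=np.linalg.solve(A,b); return x,[np.linalg.norm((np.eye(3)-np.outer(d,d))@(x-o)) for o,d in rs]
def proj(n,p,st=None):
    c,f=cal(n)
    if n=='wrist':
        W=np.eye(4);W[:3,:3]=st['tool_rot'];W[:3,3]=st['position'];E=np.linalg.inv(W@np.array(c['tool_from_camera']))
    else: E=np.array(c['extrinsics'])
    q=E[:3,:3]@np.array(p)+E[:3,3]
    if n=='wrist':
        t=np.arctan2(np.hypot(q[0],q[1]),-q[2]);h=np.hypot(q[0],q[1]); return np.array([c['cy']-q[1]/h*t*f, c['cx']+q[0]/h*t*f])
    return np.array([c['cy']-f*q[1]/-q[2], c['cx']+f*q[0]/-q[2]])
def crop(im,r0,r1,c0,c1,k,fn):
    cv2.imwrite(fn,cv2.resize(im[r0:r1,c0:c1,::-1],None,fx=k,fy=k,interpolation=cv2.INTER_CUBIC))
E
python3 - <<'E'
from h import *
t=cv2.imread('pics/top0.png')[:,:,::-1]; s=cv2.imread('pics/side0.png')[:,:,::-1]
a=cv2.resize(t[170:270,160:270],None,fx=3.6,fy=4,interpolation=2)
b=cv2.resize(t[210:275,330:395],(396,400),interpolation=2)
c=cv2.resize(s[210:310,180:270],(396,200*2),interpolation=2)
d=cv2.resize(s[180:220,290:345],(396,288),interpolation=2)
def pad(x): 
    y=np.zeros((400,396,3),np.uint8); y[:x.shape[0],:x.shape[1]]=x; return y
o=np.vstack([np.hstack([pad(a),pad(b)]),np.hstack([pad(c),pad(d)])])
cv2.imwrite('pics/crops.png',cv2.resize(o,(594,600))[:,:,::-1])
for cam in ['top','side']:
    for n in ['box','clip','clip_handle','jaw_tip_a','jaw_tip_b','lid_front','lid_hinge','stack_top']:
        try: print(cam,n,[(np.round(x['point'],1).tolist(),round(x['conf'],2)) for x in env.tip_of(cam,n)[:3]])
        except Exception as e: print(cam,n,e)
print(env.observe()['time_s'])
E
```

```text
top box [([301.6, 225.5], 0.74), ([217.5, 210.8], 0.63), ([224.4, 350.4], 0.28)]
top clip [([240.2, 360.8], 0.46)]
top clip_handle [([248.9, 363.5], 0.78)]
top jaw_tip_a [([226.8, 346.7], 0.79), ([221.4, 349.3], 0.66)]
top jaw_tip_b [([226.8, 346.7], 0.79), ([221.4, 349.3], 0.66)]
top lid_front [([194.7, 203.8], 0.93), ([322.4, 221.0], 0.81)]
top lid_hinge [([281.6, 227.1], 0.92), ([193.2, 213.9], 0.62)]
top stack_top [([224.1, 204.5], 0.87), ([324.6, 219.1], 0.72)]
side box [([301.4, 313.5], 0.8), ([280.1, 224.5], 0.68)]
side clip [([202.7, 314.3], 0.71), ([236.8, 214.1], 0.3)]
side clip_handle []
side jaw_tip_a [([203.7, 301.4], 0.73), ([198.8, 297.8], 0.5)]
side jaw_tip_b [([203.7, 301.4], 0.73), ([198.8, 297.8], 0.5)]
side lid_front [([234.7, 211.2], 0.64)]
side lid_hinge [([277.4, 296.0], 0.88), ([259.7, 206.5], 0.6)]
side stack_top [([263.2, 240.1], 0.73), ([288.5, 334.2], 0.72)]
0.95
```

View pics/crops.png

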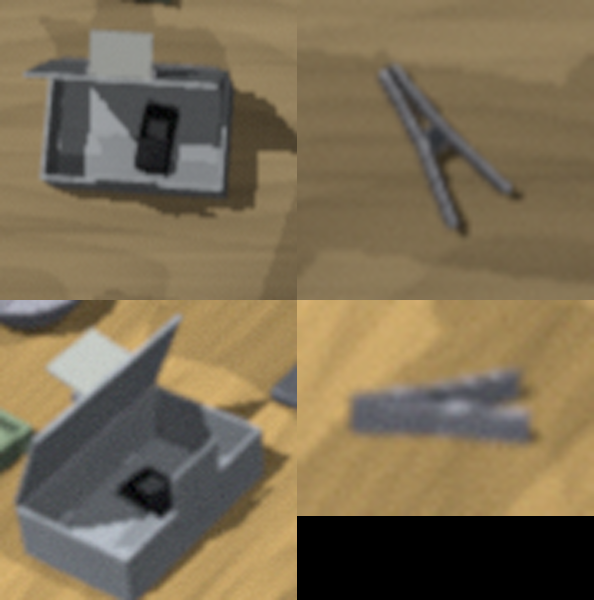

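Run:
```python
from h import *
from scipy.optimize import least_squares
obs=[('top',(217.5,210.8),'o'),('top',(193.2,213.9),'h'),('top',(224.1,204.5),'s'),('side',(280.1,224.5),'o'),('side',(259.7,206.5),'h'),('side',(263.2,240.1),'s'),('top',(194.7,203.8),'f'),('side',(234.7,211.2),'f')]
def pts(p):
    x,y,a,th=p; c,s=np.cos(a),np.sin(a)
    L={'o':(0,0,0),'h':(.05,0,.055),'s':(-.0495,0,.095),'f':(.05-.097*np.cos(th)+.004*np.sin(th),0,.055+.097*np.sin(th)+.004*np.cos(th))}
    return {k:(x+c*v[0]-s*v[1],y+s*v[0]+c*v[1],v[2]) for k,v in L.items()}
def res(p):
    P=pts(p); return np.concatenate([proj(n,P[k])-np.array(px) for n,px,k in obs])
x0=at_z('top',(217.5,210.8),0); print(x0)
r=least_squares(res,[x0[0],x0[1],0,1.3],loss='soft_l1'); print(r.x, np.round(res(r.x),1))
for n,px in [('tip',(225,347.5)),('h1',(252,377)),('h2',(259,363)),('org',(240.2,360.8)),('handle',(248.9,363.5))]: print(n,at_z('top',px,.011).round(4))
print(at_z('side',(202.7,314.3),0),at_z('side',(201,299.5),.011))
for n,px,z in [('pb',(245,284),.008),('bowl',(128,276),.02),('pad',(150,369),.009),('tray',(147,196),.02)]: print(n,at_z('top',px,z).round(3))
```

```text
[0.55011392 0.19548817 0.        ]
[ 0.55441813  0.19057913 -0.05040406  1.27961464] [-1.6  1.9 -0.2 -2.8  5.2  0.5  1.7  0.2 -0.8  0.6  0.3 -1.5 -0.4  0.1
  0.4  0.2]
tip [ 0.5316 -0.1643  0.011 ]
h1 [ 0.4617 -0.2397  0.011 ]
h2 [ 0.4433 -0.2032  0.011 ]
org [ 0.492  -0.1984  0.011 ]
handle [ 0.4694 -0.205   0.011 ]
[ 0.49824746 -0.19611667  0.        ] [ 0.53385537 -0.16986594  0.011     ]
pb [0.478 0.001 0.008]
bowl [0.792 0.026 0.02 ]
pad [ 0.736 -0.225  0.009]
tray [0.737 0.239 0.02 ]
```

```bash
cat > ov.py <<'E'
from h import *
def boxsegs(x,y,a,th):
    c,s=np.cos(a),np.sin(a)
    W=lambda v:(x+c*v[0]-s*v[1],y+s*v[0]+c*v[1],v[2])
    S=[]
    def rect(q): 
        for i in range(len(q)): S.append((W(q[i]),W(q[(i+1)%len(q)])))
    for z in (0,.055): rect([(-.05,-.085,z),(.05,-.085,z),(.05,.085,z),(-.05,.085,z)])
    for i in(-1,1):
        for j in(-1,1): S.append((W((.05*i,.085*j,0)),W((.05*i,.085*j,.055))))
    rect([(-.052,-.027,.055),(-.052,.027,.055),(-.052,.027,.095),(-.052,-.027,.095)])
    lid=lambda r,yy,n:(.05-r*np.cos(th)+n*np.sin(th),yy,.055+r*np.sin(th)+n*np.cos(th))
    rect([lid(0,-.085,.004),lid(.099,-.085,.004),lid(.099,.085,.004),lid(0,.085,.004)])
    rect([lid(.097,-.027,.004),lid(.097,.027,.004),lid(.097,.027,.04),lid(.097,-.027,.04)])
    return S
def draw(img,n,S,r0,c0,k,st=None):
    for a,b in S:
        A=proj(n,a,st);B=proj(n,b,st)
        A=((A-[r0,c0]+.5)*k)[::-1];B=((B-[r0,c0]+.5)*k)[::-1]
        cv2.line(img,tuple(int(round(v)) for v in A),tuple(int(round(v)) for v in B),(0,0,255),1,cv2.LINE_AA)
E
python3 - <<'E'
from ov import *
S=boxsegs(.5544,.1906,-.0504,1.28)
out=[]
for n,(r0,r1,c0,c1) in {'top':(165,245,160,260),'side':(210,310,170,270)}.items():
    im=cv2.imread(f'pics/{n}0.png'); k=4
    q=cv2.resize(im[r0:r1,c0:c1],None,fx=k,fy=k,interpolation=2); draw(q,n,S,r0,c0,k)
    out.append(cv2.copyMakeBorder(q,0,400-q.shape[0],0,0,0))
cv2.imwrite('pics/ov1.png',np.hstack(out))
E
```

```text
(no output)
```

View pics/ov1.png

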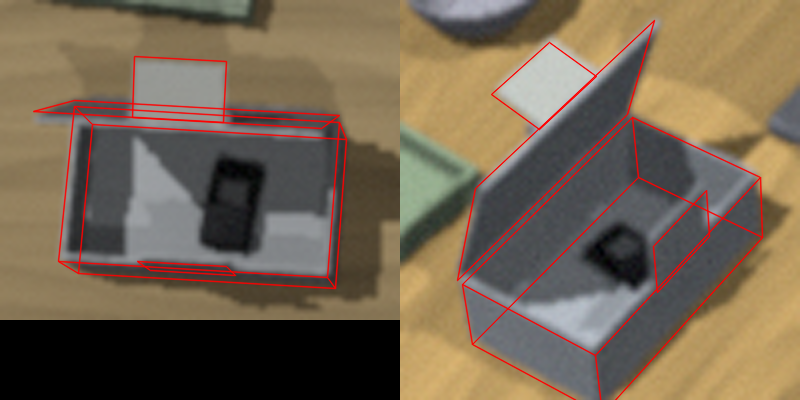

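{"name": "move_arm", "arguments": {"moves": [[621,-427,0,0.452],[621,-427,0,0.452],[621,-427,0,0.452],[621,-427,0,0.452],[621,-427,0,0.452],[621,-427,0,0.452],[621,-427,0,0.452],[621,-427,0,0.452],[621,-427,0,0.452],[621,-427,0,0.452],[621,-427,0,0.452],[621,-427,0,0.452],[621,-427,0,0.452],[621,-427,0,0.452],[621,-427,0,0.452],[621,-427,0,0.452],[621,-427,0,0.452],[621,-427,0,0.452],[621,-427,0,0.452]], "grip": 1, "grip_force": 30}}

```text
time_s: 2.85
position: [0.6194, 0.1277, 0.2317]
tool_rot: [[0.999, -0.053, 0.0], [-0.053, -0.999, -0.0], [0.0, 0.0, -1.0]]
ft_force: [0.9, -0.8, 0.0]
grip_width: -0.0005
```

{"name": "move_arm", "arguments": {"moves": [[0,0,50,0],[0,0,95,0],[0,0,104,0],[-12,0,104,0],[-20,0,104,0],[-28,0,105,0],[-36,0,108,0],[-44,0,111,0],[-50,0,115,0],[-56,0,120,0],[-62,0,125,0],[-67,0,131,0],[-71,0,137,0],[-74.5,0,144,0],[-77,0,151,0],[-80,0,158,0],[-80,0,158,0]]}}

```text
time_s: 4.55
position: [0.5391, 0.1331, 0.0722]
tool_rot: [[0.999, -0.051, -0.002], [-0.051, -0.999, -0.0], [-0.002, 0.0, -1.0]]
ft_force: [0.2, -0.9, 0.6]
grip_width: 0.0003
```

Run:
```python
from h import *
im=env.get_image('side');crop(im,180,330,150,300,4,'pics/side2.png');print(env.observe()['position'],env.observe()['ft_force'])
```

```text
[0.53956351 0.13313132 0.07275192] [ 0.23929119  0.42839728 -0.06299599]
```

View pics/side2.png

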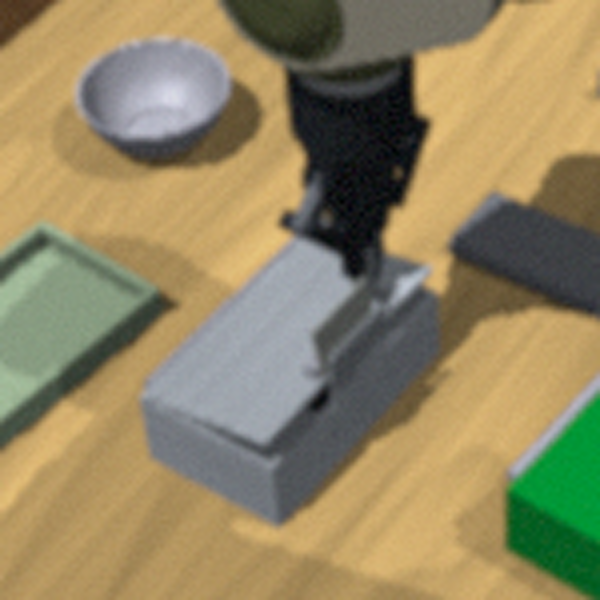

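{"name": "move_arm", "arguments": {"moves": [[-1,0,4,0],[-2,0,8,0],[-2,0,12,0],[-2,0,14,0],[-2,0,15,0],[-2,0,15,0],[-2,0,15,0]]}}

```text
time_s: 5.3
position: [0.5377, 0.1333, 0.059]
tool_rot: [[0.999, -0.051, -0.0], [-0.051, -0.999, -0.0], [-0.0, 0.0, -1.0]]
ft_force: [-4.2, -0.5, 7.4]
grip_width: -0.0002
```

{"name": "move_arm", "arguments": {"moves": [[0,0,2,0],[0,0,2,0],[0,0,-20,0],[0,0,-70,0],[0,0,-110,0],[-52,347,-121,-0.66],[-52,347,-121,-0.66],[-52,347,-121,-0.66],[-52,347,-121,-0.66],[-52,347,-121,-0.66],[-52,347,-121,-0.66],[-52,347,-121,-0.66],[-52,347,-121,-0.66],[-52,347,-121,-0.66],[-52,347,-121,-0.66],[-52,347,-121,-0.66],[-52,347,-121,-0.66]], "grip": 0}}

```text
time_s: 7.0
position: [0.4684, -0.2094, 0.1793]
tool_rot: [[0.819, 0.573, -0.0], [0.573, -0.819, 0.0], [0.0, -0.0, -1.0]]
ft_force: [0.7, -0.0, 0.1]
grip_width: 0.0852
```

Run:
```python
from ov import *
st=env.observe(); im=env.get_image('wrist');cv2.imwrite('pics/w3.png',im[:,:,::-1])
for n in ['clip','clip_handle','jaw_tip_a','jaw_tip_b']:
    for d in env.tip_of('wrist',n)[:2]:
        print(n,np.round(d['point'],1),round(d['conf'],2),at_z('wrist',d['point'],0 if n=='clip' else .011,st).round(4))
print(st['position'],st['time_s'])
S=boxsegs(.5544,.1906,-.0504,0); out=[]
for n,(r0,r1,c0,c1) in {'top':(165,245,160,260),'side':(210,310,170,270)}.items():
    im=np.ascontiguousarray(env.get_image(n)[:,:,::-1]); k=4; cv2.imwrite(f'pics/{n}3.png',im)
    q=cv2.resize(im[r0:r1,c0:c1],None,fx=k,fy=k,interpolation=2); draw(q,n,S,r0,c0,k)
    out.append(cv2.copyMakeBorder(q,0,400-q.shape[0],0,0,0))
cv2.imwrite('pics/ov3.png',np.hstack(out))
```

```text
clip [159.8 279.8] 0.78 [ 0.4919 -0.1921  0.    ]
clip_handle [188.7 285.2] 0.93 [ 0.4728 -0.212   0.011 ]
jaw_tip_a [111.4 287.2] 0.95 [ 0.5351 -0.1704  0.011 ]
jaw_tip_a [113.4 282.1] 0.78 [ 0.5307 -0.1676  0.011 ]
jaw_tip_b [111.4 287.2] 0.95 [ 0.5351 -0.1704  0.011 ]
jaw_tip_b [113.4 282.1] 0.78 [ 0.5307 -0.1676  0.011 ]
[ 0.46843373 -0.20944363  0.1793227 ] 7.0
```

View pics/w3.png

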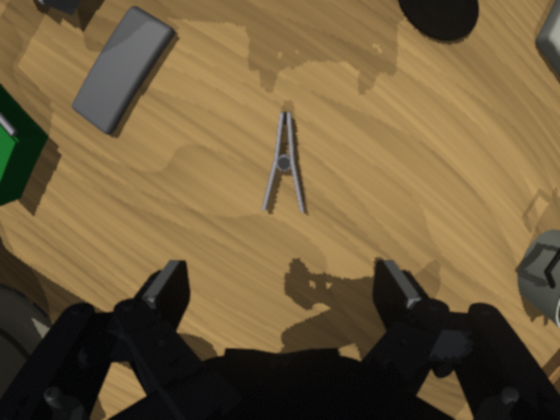

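View pics/ov3.png

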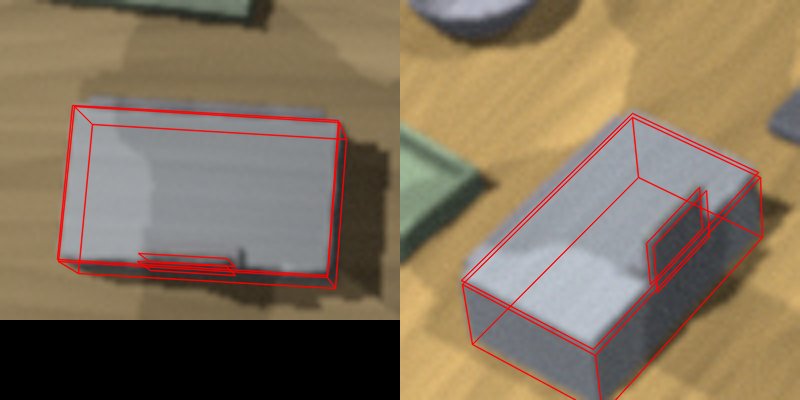

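Run:
```python
from ov import *
a=cv2.resize(cv2.imread('pics/top3.png')[175:245,165:255],(390,303),interpolation=2)
b=cv2.resize(cv2.imread('pics/side3.png')[215:315,175:275],(390,390),interpolation=2)
cv2.imwrite('pics/raw3.png',np.hstack([cv2.copyMakeBorder(a,0,87,0,0,0),b]))
```

```text
(no output)
```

View pics/raw3.png

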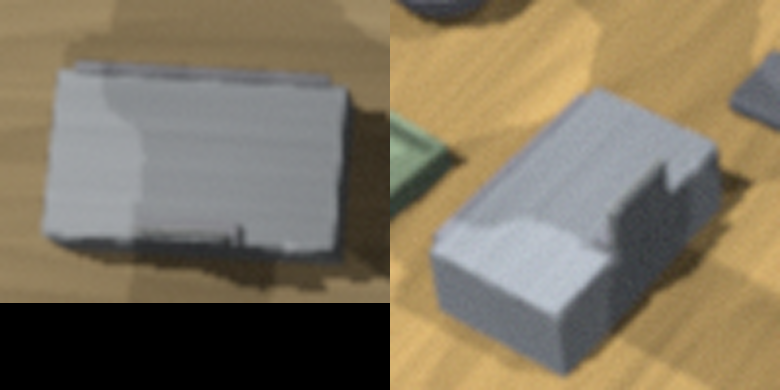

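Run:
```python
from h import *
st=env.observe()
for n,px in [('hL',(209,266)),('hR',(211,303)),('piv',(162,284)),('tip',(112,286))]: 
    p=at_z('wrist',px,.022,st); print(n,p.round(4),(np.array(st['tool_rot']).T@(p-st['position'])*1000).round(1))
im=cv2.imread('pics/w3.png'); cv2.imwrite('pics/w3c.png',cv2.resize(im[95:225,235:335],None,fx=4.5,fy=4.5,interpolation=2))
```

```text
hL [ 0.4477 -0.2079  0.022 ] [-15.4 -13.8 157.3]
hR [ 0.4664 -0.2382  0.022 ] [-17.4  21.7 157.3]
piv [ 0.4946 -0.1961  0.022 ] [ 29.8   3.3 157.3]
tip [ 0.5335 -0.171   0.022 ] [ 76.1   5.  157.3]
```

View pics/w3c.png

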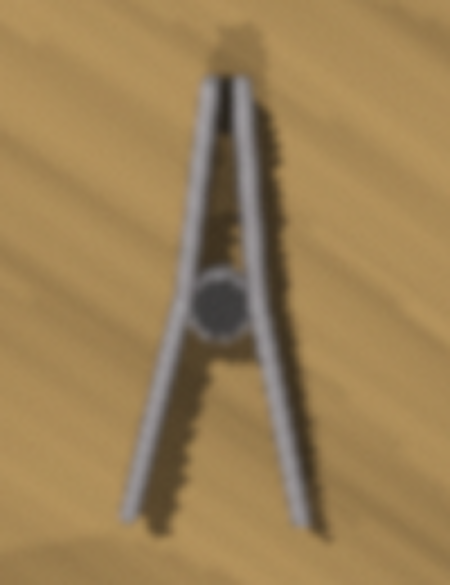

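{"name": "move_arm", "arguments": {"moves": [[0,4,50,0.005],[0,4,100,0.005],[0,4,140,0.005],[0,4,160,0.005],[0,4,170,0.005],[0,4,175,0.005],[0,4,177,0.005],[0,4,177,0.005]]}}

```text
time_s: 8.15
position: [0.4709, -0.2142, 0.0031]
tool_rot: [[0.823, 0.568, 0.001], [0.568, -0.823, -0.001], [0.001, 0.002, -1.0]]
ft_force: [-0.5, -0.7, 0.8]
grip_width: 0.0854
```

Run:
```python
from h import *
st=env.observe();print(st['position'],st['ft_force'])
im=env.get_image('wrist');cv2.imwrite('pics/w4.png',im[:,:,::-1])
```

```text
[ 0.47090736 -0.2142195   0.0031261 ] [-0.49735004 -0.67331234  0.77321234]
```

View pics/w4.png

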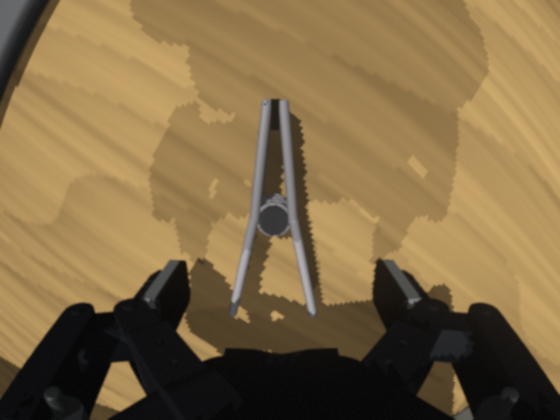

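Run:
```python
from h import *
st=env.observe()
for n,px in [('hL',(308,235)),('hR',(308,312)),('piv',(216,273)),('tip',(101,275))]: 
    p=at_z('wrist',px,.022,st); print(n,p.round(4),(np.array(st['tool_rot']).T@(p-st['position'])*1000).round(1))
```

```text
hL [ 0.4496 -0.2043  0.022 ] [-12.  -20.2 -18.8]
hR [ 0.4694 -0.2327  0.022 ] [-11.8  14.4 -18.8]
piv [ 0.4952 -0.1941  0.022 ] [ 31.5  -2.8 -18.8]
tip [ 0.5326 -0.1693  0.022 ] [ 76.3  -1.9 -18.7]
```

{"name": "move_arm", "arguments": {"moves": [[2,-2.5,0,0],[2,-2.5,0,0],[2,-2.5,0,0]]}}

```text
time_s: 8.5
position: [0.4708, -0.2107, 0.0026]
tool_rot: [[0.823, 0.568, 0.0], [0.568, -0.823, -0.0], [0.0, 0.001, -1.0]]
ft_force: [0.8, -0.1, -0.2]
grip_width: 0.0855
```

{"name": "move_arm", "arguments": {"moves": [[0,0,0,0],[0,0,0,0],[0,0,0,0],[0,0,0,0],[0,0,0,0],[0,0,0,0],[0,0,0,0],[0,0,0,0],[0,0,0,0],[0,0,0,0],[0,0,0,0],[0,0,0,0]], "grip": 1, "grip_force": 35}}

```text
time_s: 9.7
position: [0.471, -0.2111, 0.0029]
tool_rot: [[0.823, 0.568, 0.001], [0.568, -0.823, -0.001], [0.0, 0.001, -1.0]]
ft_force: [-1.1, 0.1, 7.4]
grip_width: 0.0184
```

Run:
```python
from h import *
st=env.observe();print(st['position'],st['ft_force'])
im=env.get_image('wrist');cv2.imwrite('pics/w5.png',im[:,:,::-1])
```

```text
[ 0.47101277 -0.21111062  0.0029446 ] [-1.07660963  0.06403861  7.35264814]
```

View pics/w5.png

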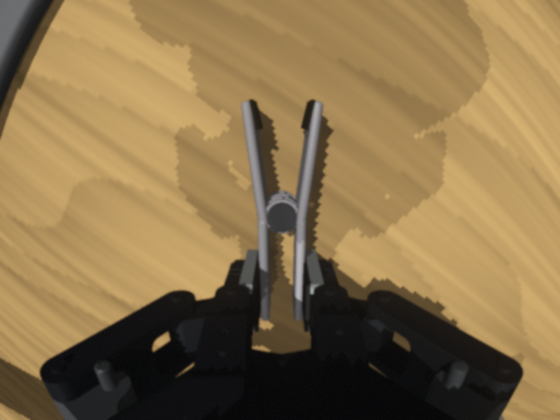

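{"name": "move_arm", "arguments": {"moves": [[0,0,-5,0],[0,0,-15,0],[0,0,-35,0],[0,0,-65,0],[0,0,-100,0],[0,0,-130,0],[0,0,-150,0],[0,0,-150,0],[0,0,-150,0],[0,0,-150,0]]}}

```text
time_s: 10.75
position: [0.4702, -0.2104, 0.1512]
tool_rot: [[0.823, 0.568, -0.002], [0.568, -0.823, 0.001], [-0.001, -0.002, -1.0]]
ft_force: [-0.5, 0.4, -0.3]
grip_width: 0.0184
```

Run:
```python
from h import *
st=env.observe();print(st['position'],st['ft_force'])
im=env.get_image('wrist');cv2.imwrite('pics/w6.png',im[:,:,::-1])
im=env.get_image('side');cv2.imwrite('pics/side6.png',im[:,:,::-1])
```

```text
[ 0.47016386 -0.2103508   0.15120219] [-0.48931847  0.40393658 -0.29635072]
```

View pics/w6.png

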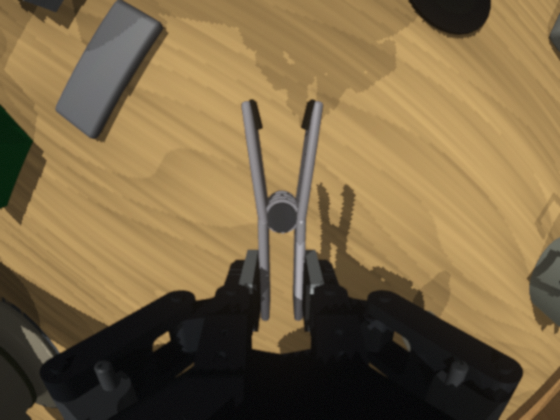

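View pics/side6.png

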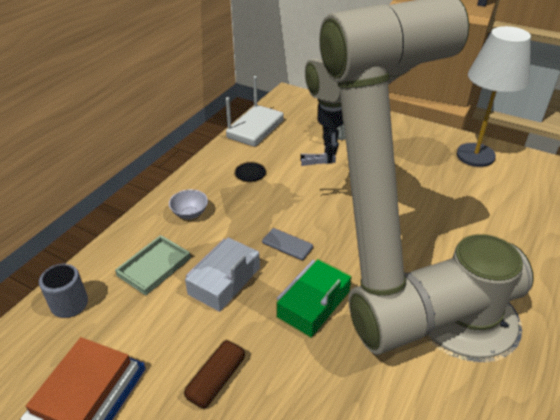

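{"name": "move_arm", "arguments": {"moves": [[40,-48,0,-0.13],[70,-84,0,-0.26],[105,-124,0,-0.39],[140,-165,0,-0.52],[170,-200,0,-0.65],[186,-219,0,-0.78],[191,-225,0,-0.916],[191,-225,0,-0.916],[191,-225,0,-0.916],[191,-225,0,-0.916],[191,-225,0,-0.916],[191,-225,0,-0.916]]}}

```text
time_s: 12.05
position: [0.5002, 0.0823, 0.1523]
tool_rot: [[0.053, 0.999, -0.0], [0.999, -0.053, -0.0], [-0.0, -0.0, -1.0]]
ft_force: [-0.0, -0.5, -0.6]
grip_width: 0.0184
```

Run:
```python
from ov import *
st=env.observe();print(st['position'],st['ft_force'],st['tool_rot'])
im=env.get_image('wrist');cv2.imwrite('pics/w7.png',im[:,:,::-1])
for n in ['stack_top','lid_front','jaw_tip_a','clip']:
    for d in env.tip_of('wrist',n)[:2]: print(n,np.round(d['point'],1),round(d['conf'],2))
for z in(.019,.008):
  for px in [(101,249),(101,317),(212,282)]: print((np.array(st['tool_rot']).T@(at_z('wrist',px,st['position'][2]+z,st)-st['position'])*1000).round(1))
q=np.ascontiguousarray(im[:,:,::-1]); draw(q,'wrist',boxsegs(.5544,.1906,-.0504,0),0,0,1,st); cv2.imwrite('pics/w7o.png',q)
```

```text
[0.50020915 0.08226536 0.15230646] [-0.04388977 -0.45751937 -0.56317595] [[ 5.30540393e-02  9.98591638e-01 -9.62848985e-05]
 [ 9.98591642e-01 -5.30540415e-02 -2.12513988e-05]
 [-2.63297722e-05 -9.50218223e-05 -9.99999995e-01]]
stack_top [160.7   4.3] 0.72
stack_top [ 54.9 285.2] 0.59
lid_front [ 64.5 287.2] 0.92
lid_front [150.4  33.8] 0.71
jaw_tip_a [100.3 305.7] 0.98
jaw_tip_a [103.8 252.3] 0.83
clip [203.5 280.8] 0.66
clip [ 73.9 338.5] 0.55
[ 76.2 -11.9 -19. ]
[ 76.2  13.5 -19. ]
[ 33.    0.5 -19. ]
[ 76.8 -13.   -8. ]
[76.9 14.7 -8. ]
[29.8  0.5 -8. ]
```

View pics/w7.png

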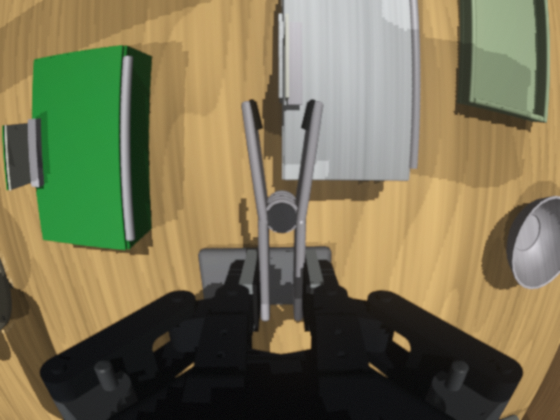

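View pics/w7o.png

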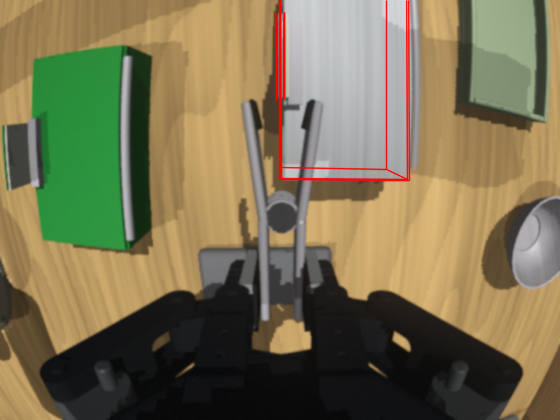

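Run:
```python
import cv2,numpy as np
a=cv2.imread('pics/w7.png')[0:125,240:330];b=cv2.imread('pics/w7o.png')[0:125,240:330]
cv2.imwrite('pics/w7c.png',cv2.resize(np.hstack([a,b]),None,fx=4.4,fy=4.4,interpolation=2))
```

```text
(no output)
```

View pics/w7c.png

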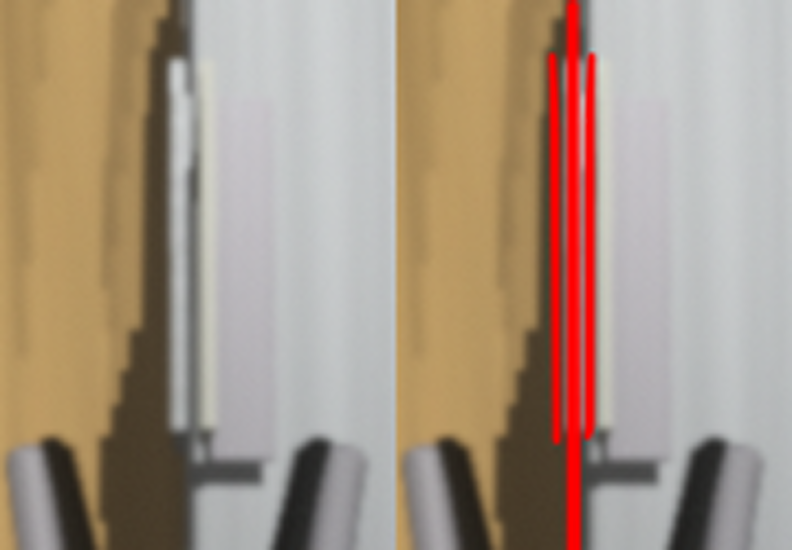

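Run:
```python
from h import *
st=env.observe();R=np.array(st['tool_rot'])
def t(px,z): return (R.T@(at_z('wrist',px,z,st)-st['position'])*1000).round(1)
print('stack near',t((98,283.6),.095),'far',t((13,283.6),.095))
print('near L/R',t((97,278.4),.095),t((97,289.1),.095))
for c in(242,260,283.2,308,323): print(c,t((101,c),st['position'][2]+.019))
print(t((99,249.5),st['position'][2]+.019),t((99,312.7),st['position'][2]+.019))
```

```text
stack near [82.2  1.6 57.3] far [136.8   1.6  57.3]
near L/R [82.8 -1.5 57.3] [82.9  4.9 57.3]
242 [ 76.2 -14.6 -19. ]
260 [ 76.1  -7.8 -19. ]
283.2 [ 76.1   0.8 -19. ]
308 [ 76.2  10.1 -19. ]
323 [ 76.3  15.8 -19. ]
[ 76.9 -11.7 -19. ] [ 77.   11.9 -19. ]
```

{"name": "move_arm", "arguments": {"moves": [[-6,1,15,0],[-6,1,35,0],[-6,1,55,0],[-6,1,70,0],[-6,1,75,0],[-6,1,75,0],[-6,1,75,0],[-6,1,75,0]]}}

```text
time_s: 13.1
position: [0.5013, 0.0769, 0.0781]
tool_rot: [[0.051, 0.999, 0.002], [0.999, -0.051, -0.0], [-0.0, 0.002, -1.0]]
ft_force: [0.8, -0.6, 0.0]
grip_width: 0.0182
```

Run:
```python
from h import *
st=env.observe();print(st['position'],st['ft_force'])
im=env.get_image('wrist');cv2.imwrite('pics/w8.png',im[:,:,::-1])
crop(im,0,130,220,350,4.5,'pics/w8c.png')
im=env.get_image('side');crop(im,180,320,160,300,4,'pics/side8.png')
```

```text
[0.501302   0.07688202 0.07812809] [ 0.83192373 -0.56739784  0.00684342]
```

View pics/w8c.png

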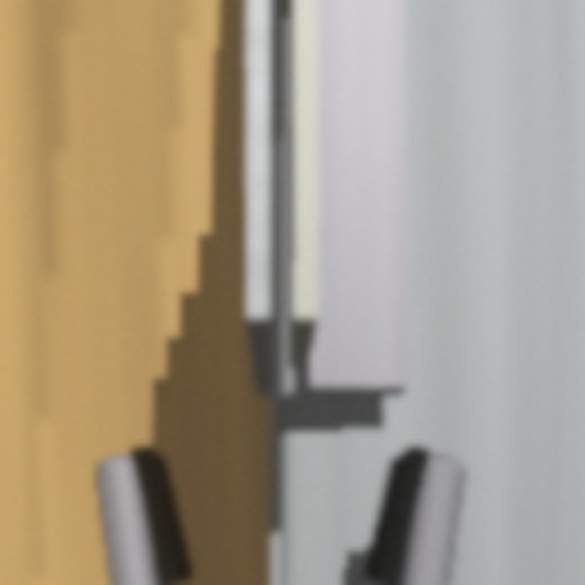

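View pics/side8.png

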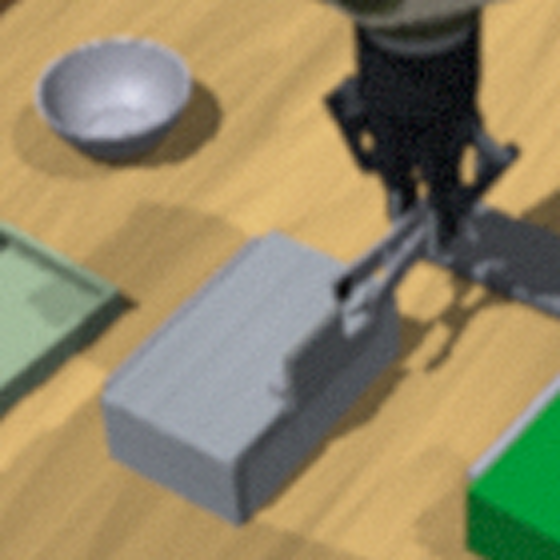

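{"name": "move_arm", "arguments": {"moves": [[4,0,0,0],[9,0,0,0],[14,0,0,0],[19,0,0,0],[24,0,0,0],[28,0,0,0],[31,0,0,0],[31,0,0,0],[31,0,0,0],[31,0,0,0],[31,0,0,0]]}}

```text
time_s: 14.3
position: [0.5025, 0.1077, 0.0773]
tool_rot: [[0.051, 0.999, 0.0], [0.999, -0.051, -0.0], [-0.0, 0.0, -1.0]]
ft_force: [-0.9, -0.2, -0.5]
grip_width: 0.0184
```

Run:
```python
from h import *
st=env.observe();print(st['position'],st['ft_force']);R=np.array(st['tool_rot'])
im=env.get_image('wrist');cv2.imwrite('pics/w9.png',im[:,:,::-1])
crop(im,0,220,220,350,2.7,'pics/w9c.png')
im=env.get_image('side');crop(im,180,320,160,300,4,'pics/side9.png')
b=np.array([.5544+.0018,.1906]);a=-.0504
tipA=st['position']+R@np.array([.0765,.0008,-.008]); d=tipA[:2]-b
print('tip mid in stack frame', np.cos(a)*d[0]+np.sin(a)*d[1]+.0495, -np.sin(a)*d[0]+np.cos(a)*d[1], tipA[2]-.095)
```

```text
[0.50248096 0.10769024 0.07734819] [-0.90275445 -0.21680581 -0.52640718]
tip mid in stack frame 0.0008926428789223437 -0.009011495718856066 -0.00965185987653186
```

View pics/w9c.png

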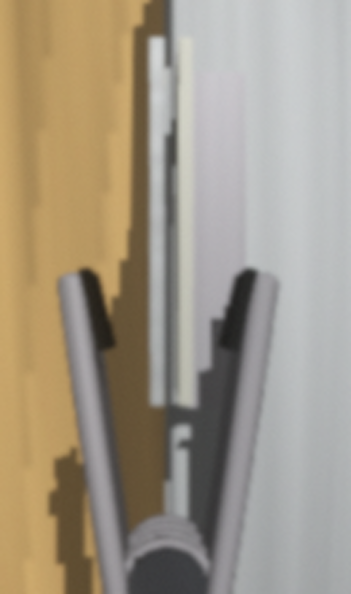

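View pics/side9.png

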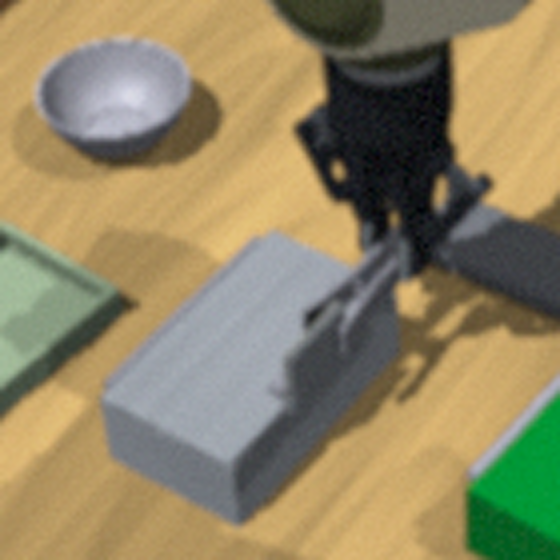

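Run:
```python
from rig import env
print(env.close_job()); s=env.observe(); print(s['time_s'],s['ft_force'],s['grip_width'])
```

```text
the job is handed in; nothing more can be done
None
the job is handed in; nothing more can be done
```

I shut the aluminium box's lid and handed the job in at about 14.4 s, with the clip squeezed open around the card and lip. It gives no verdict.

- **Lid:** I pushed it down from behind on the bare strip beside the channel. The fingertips met resistance at 59 mm with about 7 N, which is the height of a shut lid. The pictures afterwards show it level.
- **Clip:** I gripped it at the handle point and squeezed it to an opening of 18.4 mm. The jaws are fully gaping, and it stayed that way while lifted and carried.
- **Final check in the wrist picture:** there is one jaw on each side of lip and card, with the stack about centred. The inner sides of the tips are roughly 9–10 mm either side of the middle. The tips are about 18–20 mm in past the card's near edge and about 10 mm below the top edge.
- **Contact:** the jaws show a visible gap to box, lip and card, and the wrist force was within about 1 N, which is the sensor noise.
- **Other things:** I saw no contact with any bystander or with the green box, but I did not measure their positions again.

**Disagreements in the checks:**
- The box pose fitted from the top and side cameras was about 2 mm off along x from the close wrist view. I aligned to the wrist view.
- The top view seemed to put the lip about 7 mm off sideways. The wrist view did not bear that out.

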